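# Crank the bin lift level with the roller deck

## Task

Fit the loose hand crank onto the square shaft end of the bin lift, pushed fully home, and wind it until the lift plate under the blue bin is level with the roller deck beside it. Feel for the square with a light touch and never force the crank; leave it seated upright on the shaft, let go, and leave the other things on the table where they are.

Things in the scene. Friction and masses are not known exactly. Their poses are not given: they have to be found in the camera images.
- station: fixed bin lift on a dark steel base plate 240 x 620 x 10 mm; origin on the table under the shaft axis, z up. At the origin a blue gearbox 110 x 110 mm, 70 mm tall, with the brass shaft end upright on it. The lift plate stands 270 mm to its -y side, the roller deck beyond it (375 to 515 mm). No other part of the station within 190 mm of the shaft axis rises above 60 mm
- shaft_seat (a point): point on the vertical shaft axis, top of the round steel shoulder (radius 30 mm, 80 mm above the table), where the underside of a fully seated crank hub rests. Axes as the station's; it does not turn with the shaft
- shaft_tip (a point): tip of the brass shaft end, 121 mm above the table. Below it: an 11 mm tall centring cone (radius 4 mm at the tip, 7.8 mm over its lowest 3 mm), then the 16 mm square, 30 mm tall (110 down to 80 mm above the table). How far the square is turned about its axis differs from run to run and is not reported by any axis here: it can be seen, or felt for
- lift_level (a point): centre of the upper face of the lift plate (190 x 150 x 12 mm, yellow edges, carrying a fixed blue bin 70 mm tall), which moves straight up and down. Winding the shaft clockwise seen from above raises it 15 mm a turn. It starts 20 to 31 mm below the deck, stays where left; its travel ends 15 mm above deck level. The shaft turns stiffly (0.12 N m)
- deck_level (a point): fixed point on top of the roller deck's first roller, the one next to the lift (six aluminium rollers between yellow rails, all 117 mm above the table): the height that lift_level must reach
- crank: loose hand crank, about 0.4 kg, standing upright on its hub; its centre of mass lies in the hub. Origin = centre of the hub's underside; x = along the arm towards the knob, z = up. Hub: dark steel, 40 x 40 mm, 50 mm tall. Arm: 18 mm wide bar, 34 to 46 mm above the underside. Push it on and wind it lightly: pushing or pulling hard sideways at the knob jams the socket on the shaft
- crank_socket (a point): centre of the mouth of the socket in the hub's underside (= the crank's origin): 18.6 mm square, 44 mm deep, sides parallel to the crank's x and y. It fits the shaft at every quarter turn with 2.6 mm play; turned more than about 8 degrees off, the hub stays up on the square's corners with its underside 110 mm above the table, and drops when turned to fit
- crank_boss (a point): centre of the top of the red grip block on the hub, 80 mm above the hub's underside. The block is 36 mm (crank x) by 26 mm (crank y) and 30 mm tall (50 to 80 mm above the underside)
- crank_knob (a point): centre of the top of the crank's upright red knob: 24 mm diameter, 50 mm tall (from 50 to 100 mm above the hub's underside), 90 mm from the hub's axis, spinning freely on its own vertical axis
- tape: bystander: cream roll of tape lying flat, 90 mm diameter, 36 mm tall; origin under its centre
- scanner: bystander: black hand terminal 150 x 50 x 22 mm; origin under its centre
- smallbin: bystander: small blue open bin 150 x 110 x 70 mm; origin under its centre
- carton: bystander: brown carton 120 x 100 x 90 mm; origin under its centre
- jar: bystander: jar 60 mm diameter, 85 mm tall, yellow cap; origin under its centre
- wrench: bystander: wrench lying flat on the table
Things that resemble listed ones, but are neither listed nor needed, are in the scene too. Of the things shaped like the crank, the dark steel one is meant.

How it is judged (in metres and radians):
On the way, in this order (a step that is already met when the one before it is completed fails the run):
1. the crank is fully seated on the square shaft end (horizontal distance between crank_socket and shaft_seat below 0.004 m and z of crank_socket in the frame of shaft_seat between -0.005 and 0.005 m and angle between crank's own z axis and vertical below 0.12 rad), for 0.2 s.
2. wound with the crank seated, the lift plate is level with the roller deck (all of step 1 and z of lift_level in the frame of deck_level between -0.004 and 0.004 m), for 0.2 s.
At the end, for the whole second after the job is handed in: The crank stands seated on the shaft (hub underside within 4 mm of the axis and 5 mm of the shoulder, upright within 0.12 rad), released and at rest; the lift plate's upper face is within 4 mm of the roller deck's level (all of step 2 and linear speed of crank below 0.02 m/s and contact force between the fingers and crank below 0.2 N); the robot touches nothing.
It fails at once if the crank is forced against the shaft or gearbox (over 80 N) (contact force between crank and station above 80 N).
It fails at once if a bystander is pushed more than 30 mm from its place (distance of any of tape, scanner, smallbin, carton, jar, wrench from where it was at the start of the episode above 0.03 m).
It also fails if it takes over 72 s, if anything falls off the work surface, if the arm or the gripper's body presses on something with over 40 N, if the wrist force passes 120 N, or if a joint passes its speed limit or range.

## Robot

A 6-joint arm with a two-finger parallel gripper is mounted at the origin on the work surface. World frame = base frame: x ahead of the robot, y to its left, z up, the work surface at z = 0. Lengths are in mm, angles in degrees, forces in N, time in s.
With the tool pointing down it reaches from about 225 to 875 mm from the base axis. Payload 3.4 kg.
Tool frame: the origin (TCP) lies at the very end of the fingers, on their centre line; the grasp point (between the pads) lies 19 mm behind it; z points along the fingers, y is the direction in which the jaws open and shut (so a half turn about z gives the same grasp; the last joint's range is limited). The gripper opens to 85 mm and grips with 20 to 120 N. Pads are 22 mm wide; open, the fingers measure 114 mm over their backs; the gripper's body (76 mm by 85 mm) begins 54 mm behind the grasp point. The pads swing forward as they close: fully open they stand 13 mm farther back than shut.
Start: joints at [65.26, 15.808, 86.224, -0, 77.962, -6.933], TCP at [175.864, 547.48, 231.328] pointing down, gripper open.
Joint ranges: [-165.64, 165.64], [-43.16, 119.46], [12.63, 154.43], [-67.54, 247.53], [6.08, 155.33], [-154.97, 154.97]. Speed limits (degrees/s): [147.25, 147.25, 180, 180, 180, 180].

## Interface

Orientations are given as [roll, pitch, yaw] about the fixed x, y, z axes, in that order (R = Rz(yaw) Ry(pitch) Rx(roll)).
In Python, from plant import sense, camera, hand_in gives the robot as it stands.
- The arm moves only by the tool jog_arm, never from a script. Its argument "motion" is a list of rows, each a list of 3 entries, a list of its own where there are three numbers: the shift along the world's x, y, z in mm, then the turn about the world's z in rad, then the opening, from 0 (shut) to 1 (fully open). In form: [[[x, y, z], roll, gripper], ...]. A call has 1 to 20 rows; each row shifts and turns the commanded pose from where the row before left it; what a row does not reach is not made up. A row lasts 1/8 s, in which the tool goes at most 62.5 mm and 10.7 degrees, less where a joint would pass 70% of its speed; a pose out of reach is approached as far as the arm can. A call is refused whole if a number of a shift passes 62.5 or a number of a turn 0.188, either way. A call with a gripper value outside its range is refused whole. The fingers move at their own pace and stop on an object; "force" is the grip in N (left out, the last holds). Time passes only in rows, so rows that do not move let the fingers close. It gives the time, the measured TCP pose, the force and the opening at its end, in the units of the state.
- sense(): the state, without advancing time (a new reading comes with each control period).
- camera(name): name is "scene" or "top" or "wrist"; returns a dict with "color" (420x560x3 uint8, red, green, blue), "camera_matrix" (3x3 intrinsics, pixels), "distortion" ([k1, k2, p1, p2, k3] as OpenCV has them; the pictures are not rectified), "rvec" (rotation vector, rad) and "tvec" (3), from world to camera coordinates, as OpenCV has them. Camera axes: x right, y down, z forward; pixel columns grow to the right and rows downward; lengths in mm; the calibration is good to about 2 mm. A picture is of the moment at which its call begins. There is no depth.
- hand_in(): hands the job in, once; it reports no verdict.
The state is a dict: "time": time; "joint_pos": joint angles; "dq": joint speeds; "effort": joint torques, N m; "ee_pos": TCP position; "eef_rot": TCP orientation; "contact_force": force on the tool from outside, world axes, zero at the start; "wrist_torque": the same for the moment, N m; "opening": finger opening in mm.
Only numpy, scipy, OpenCV 4.12 (cv2) and the standard library are available. Lean on these libraries where they do the work, as an engineer would, in place of code of your own. Each camera call takes 0.05 s, during which the arm holds its last target. There are 200 camera calls.

## Working session

There is one attempt and no reset: what is moved stays moved. The work goes in short steps, Python scripts to look and compute and a tool call to move; the robot and the scene stay as the last step left them, time stands still between calls to the robot, and variables do not carry over. Pictures are saved under pics/ and viewed, about 8 in all and at most 12, crops included, and the job is handed in when it is done.

Besides the shell and the picture viewer there is one more tool, called after "Request:" as name([rows], argument=value, ...), one row to a line, values as JSON. jog_arm: Moves the arm, as the interface text tells. Its arguments: {"type":"object","properties":{"motion":{"type":"array"},"force":{"type":"number"}},"required":["motion"]}

```bash
mkdir -p pics; ls
cat > h.py <<'E'
import numpy as np, cv2
from plant import sense, camera, hand_in
def shot(n,f=None):
    c=camera(n); np.savez('last_%s.npz'%n,**{k:np.array(v) for k,v in c.items()})
    if f: cv2.imwrite('pics/'+f,cv2.cvtColor(np.array(c['color']),cv2.COLOR_RGB2BGR))
    return c
def load(n): return dict(np.load('last_%s.npz'%n))
def ray(c,uv):
    p=cv2.undistortPoints(np.array([[uv]],float),np.array(c['camera_matrix'],float),np.array(c['distortion'],float))[0,0]
    R=cv2.Rodrigues(np.array(c['rvec'],float))[0]; t=np.array(c['tvec'],float).ravel()
    return -R.T@t, R.T@np.array([p[0],p[1],1])
def onz(c,uv,z):
    o,d=ray(c,uv); return o+d*(z-o[2])/d[2]
def proj(c,P):
    return cv2.projectPoints(np.array(P,float).reshape(-1,3),np.array(c['rvec'],float),np.array(c['tvec'],float),np.array(c['camera_matrix'],float),np.array(c['distortion'],float))[0].reshape(-1,2)
E
python3 - <<'E'
from h import *
for n in ['scene','top']:
    c=shot(n,n+'0.png'); print(n,ray(c,(280,210)))
print(sense())
E
```

```text
pics
scene (array([1160.11381753,  891.19871526, 1017.45149836]), array([-0.4425035 , -0.61656757, -0.65135231]))
top (array([ 467.71313958,   38.454663  , 1208.13562238]), array([ 0.09394322,  0.00657268, -0.9956212 ]))
{'time': 0.1, 'joint_pos': array([ 6.52595428e+01,  1.58440161e+01,  8.62872450e+01, -4.88814076e-04,
        7.79618270e+01, -6.93266500e+00]), 'dq': array([-0.02280531, -0.02246583, -0.22494012, -0.06862599,  0.0623262 ,
       -0.03920501]), 'effort': array([ 4.72545671e-04, -4.17700982e+01, -2.46402347e+01, -4.63307842e-04,
        5.79958330e-03,  5.85582015e-06]), 'ee_pos': array([175.66123423, 547.02537333, 230.531051  ]), 'eef_rot': array([-1.79907535e+02, -1.07615885e-02,  1.62192301e+02]), 'contact_force': array([ 0.16068721,  0.14054558, -0.87057453]), 'wrist_torque': array([ 0.0167687 , -0.02359148, -0.01617105]), 'opening': 84.83133731318325}
```

Run:
```python
import cv2,numpy as np
a=cv2.imread('pics/scene0.png');b=cv2.imread('pics/top0.png')
cv2.imwrite('pics/top0b.png',cv2.resize(b,(800,600),interpolation=cv2.INTER_CUBIC))
cv2.imwrite('pics/scene0b.png',cv2.resize(a,(800,600),interpolation=cv2.INTER_CUBIC))
```

```text
(no output)
```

View pics/top0b.png

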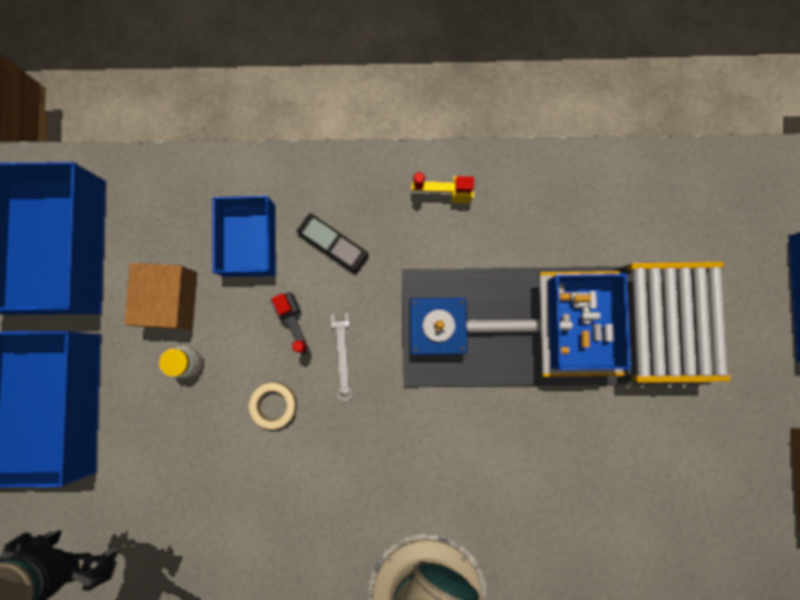

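View pics/scene0b.png

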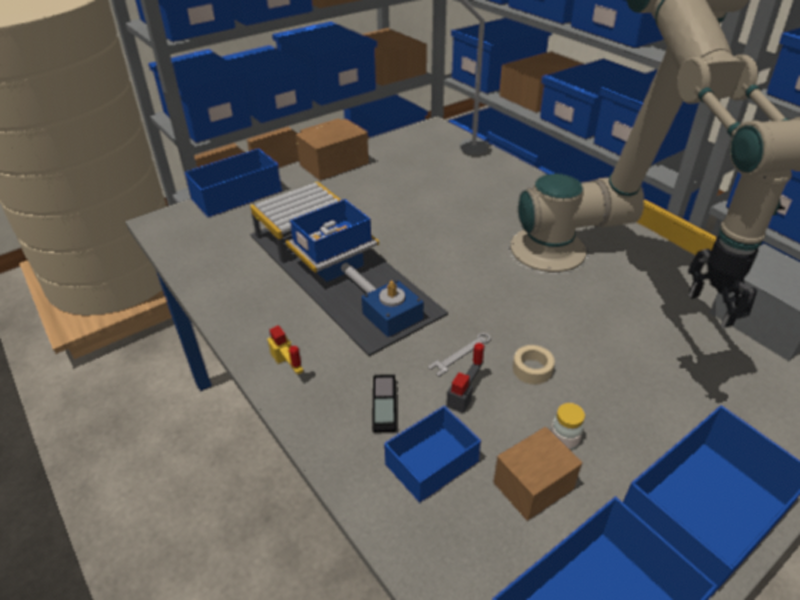

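Top view (800-px scale): crank-like things are the dark steel crank (red boss at 285,304; knob at 299,346) and the yellow one (boss 465,184; knob 419,180). The dark steel one is meant. The shaft is at about (439,325), with the lift and deck to its right. I'll measure these and take one close crop.

Run:
```python
from h import *
from math import *
def redblobs(c,box):
    h=cv2.cvtColor(c['color'],cv2.COLOR_RGB2HSV); m=(((h[...,0]<6)|(h[...,0]>174))&(h[...,1]>170)&(h[...,2]>60)).astype(np.uint8)
    n,l,s,ce=cv2.connectedComponentsWithStats(m)
    return [(s[i,4],ce[i].round(1),s[i,:4]) for i in range(1,n) if s[i,4]>15]
t=load('top');s=load('scene')
for c in (t,s):
    for r in redblobs(c,0): print(r)
f=560/800
b=onz(t,(285*f,304*f),80);k=onz(t,(299*f,346*f),100);sh=onz(t,(439*f,325*f),121)
print('boss',b,'knob',k,'d',np.linalg.norm((k-b)[:2]),'shaft',sh)
print('scene boss',onz(s,(460*f,382*f),80),'knob',onz(s,(478*f,346*f),100),'shaft',onz(s,(391*f,283*f),121))
a=cv2.imread('pics/top0.png'); a1=cv2.resize(a[190:300,170:260],(400,489),interpolation=cv2.INTER_CUBIC)
b1=cv2.resize(a[200:280,275:345],(400,457),interpolation=cv2.INTER_CUBIC)
o=np.zeros((489,800,3),np.uint8);o[:,:400]=a1;o[:457,400:]=b1;cv2.imwrite('pics/crop1.png',o)
```

```text
(np.int32(54), array([292.9, 125.4]), array([290, 121,   7,  11], dtype=int32))
(np.int32(114), array([325.3, 128.3]), array([320, 123,  12,  11], dtype=int32))
(np.int32(134), array([196.8, 212.7]), array([191, 206,  13,  15], dtype=int32))
(np.int32(62), array([209.1, 241.9]), array([205, 238,  10,   9], dtype=int32))
(np.int32(83), array([194.3, 234.2]), array([190, 229,  10,  12], dtype=int32))
(np.int32(73), array([334.3, 247.2]), array([332, 241,   6,  14], dtype=int32))
(np.int32(69), array([206.1, 248.9]), array([203, 243,   7,  13], dtype=int32))
(np.int32(120), array([321.9, 268.3]), array([317, 262,  11,  14], dtype=int32))
boss [568.62221485 266.78075164  80.        ] knob [487.52238529 235.92144354 100.        ] d 86.77257199750254 shaft [523.30615126 -25.81795927 121.        ]
scene boss [577.99544667 285.43451105  80.        ] knob [493.65248717 243.97731595 100.        ] shaft [531.75616717 -19.16069937 121.        ]
```

View pics/crop1.png

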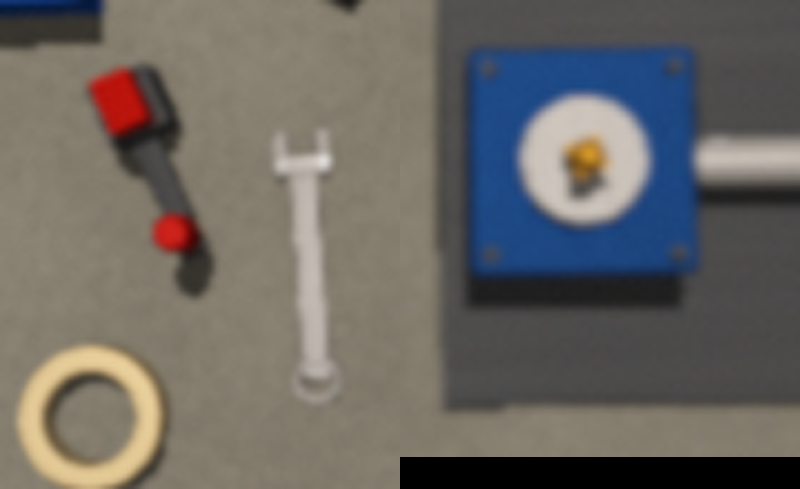

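The close crop (view 3) confirms the dark steel crank: red boss at left (118,103), knob at (175,232), arm pointing towards the robot. The brass tip is on the white shoulder at (585,158). Now I'll move above the crank with the jaws across its y axis.

Request:
jog_arm([
  [[48, -35, 4], 0.085, 1],
  [[48, -35, 4], 0.085, 1],
  [[48, -35, 4], 0.085, 1],
  [[48, -35, 4], 0.085, 1],
  [[48, -35, 4], 0.085, 1],
  [[48, -35, 4], 0.085, 1],
  [[48, -35, 4], 0.085, 1],
  [[48, -35, 4], 0.085, 1],
  [[0, 0, 0], 0, 1],
  [[0, 0, 0], 0, 1],
])

```text
time: 1.35
ee_pos: [559.3, 267.4, 262.5]
eef_rot: [179.9, -0.1, -158.9]
contact_force: [-0.1, -0.1, 0.1]
opening: 85.7
```

Run:
```python
from h import *
c=shot('wrist','w1.png'); print(ray(c,(280,210)),sense()['ee_pos'],sense()['eef_rot'])
```

```text
(array([487.6062662 , 239.41680315, 406.91176599]), array([ 0.27595239,  0.09119834, -0.95698219])) [558.79775688 267.91886289 262.8344962 ] [ 1.79949723e+02 -9.25975860e-02 -1.58841597e+02]
```

View pics/w1.png

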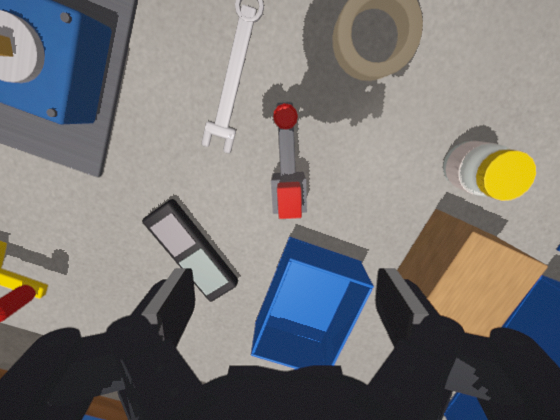

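The wrist view (view 4) shows the boss at (290,201) and the knob at (285,117), with the smallbin just beyond. I'll measure both from the red mask, separating top from sides.

Run:
```python
from h import *
c=load('wrist'); h=cv2.cvtColor(c['color'],cv2.COLOR_RGB2HSV)
m=(((h[...,0]<6)|(h[...,0]>174))&(h[...,1]>170)&(h[...,2]>60)).astype(np.uint8)
for (x0,y0,x1,y1,z) in [(265,170,320,230,80),(265,95,305,135,100)]:
    s=m[y0:y1,x0:x1]; ys,xs=np.nonzero(s); v=h[y0:y1,x0:x1,2]
    print('V range',np.percentile(v[s>0],[5,25,50,75,95]))
    bright=s*(v>(np.percentile(v[s>0],50)*0.85)).astype(np.uint8)
    r=cv2.minAreaRect(np.argwhere(bright)[:,::-1].astype(np.float32)+[x0,y0])
    print(r, len(xs)); print(onz(c,r[0],z)); bp=cv2.boxPoints(r)
    q=np.array([onz(c,p,z) for p in bp]); print(q.round(1), np.linalg.norm(q[1]-q[0]),np.linalg.norm(q[2]-q[1]))
```

```text
V range [194.25 214.   216.   217.   218.  ]Traceback (most recent call last):
  File "<stdin>", line 8, in <module>
cv2.error: OpenCV(4.12.0) /io/opencv/modules/imgproc/src/convhull.cpp:143: error: (-215:Assertion failed) total >= 0 && (depth == CV_32F || depth == CV_32S) in function 'convexHull'
```

Run:
```python
from h import *
c=load('wrist'); h=cv2.cvtColor(c['color'],cv2.COLOR_RGB2HSV)
m=(((h[...,0]<6)|(h[...,0]>174))&(h[...,1]>170)&(h[...,2]>60)).astype(np.uint8)
C=[]
for (x0,y0,x1,y1,z) in [(265,170,320,230,80),(265,95,305,135,100)]:
    s=m[y0:y1,x0:x1]; v=h[y0:y1,x0:x1,2]
    print('V',np.percentile(v[s>0],[5,25,50,75,95]))
    b=s&(v>np.median(v[s>0])*0.85)
    r=cv2.minAreaRect((np.argwhere(b)[:,::-1]+np.array([x0,y0])).astype(np.float32))
    q=np.array([onz(c,p,z) for p in cv2.boxPoints(r)]); C.append(q.mean(0))
    print(r,q.mean(0),np.linalg.norm(q[1]-q[0]),np.linalg.norm(q[2]-q[1]),np.degrees(np.arctan2(*(q[1]-q[0])[1::-1])))
d=C[1]-C[0];print(np.linalg.norm(d[:2]),np.degrees(np.arctan2(d[1],d[0])))
```

```text
V [194.25 214.   216.   217.   218.  ]
((289.0, 202.5), (29.0, 22.0), 90.0) [570.58302734 276.77443239  80.        ] 23.639508635869202 32.796136689607756 111.06786746824112
V [113.   122.   127.   129.   172.25]
((285.0, 116.0), (24.0, 22.0), 90.0) [488.08129587 240.2265686  100.        ] 20.48523668268415 21.547126302969623 111.08335020535858
90.23459448935571 -156.10689151251276
```

The boss-to-knob distance is 90.2 mm (expected 90), which checks. The boss is at about (570.6, 276.8), crank angle about −157°. I'll descend and grip.

Request:
jog_arm([
  [[4, 3, -45], 0.01, 1],
  [[4, 3, -45], 0.01, 1],
  [[4, 3, -45], 0.01, 1],
  [[0, 0, -40], 0, 1],
  [[0, 0, -34], 0, 1],
  [[0, 0, 0], 0, 1],
  [[0, 0, 0], 0, 1],
  [[0, 0, 0], 0, 0.15],
  [[0, 0, 0], 0, 0.15],
  [[0, 0, 0], 0, 0.15],
  [[0, 0, 0], 0, 0.15],
  [[0, 0, 0], 0, 0.15],
  [[0, 0, 0], 0, 0.15],
], force=50)

```text
time: 3.02
ee_pos: [572.2, 276.6, 55.0]
eef_rot: [180.0, 0.1, -157.1]
contact_force: [-0.6, -0.1, 5.3]
opening: 24.9
```

Run:
```python
from h import *
c=shot('wrist','w2.png');s=sense();print(s['ee_pos'],s['eef_rot'],s['contact_force'],s['wrist_torque'],s['opening'])
```

```text
[572.23150823 276.60498938  55.06232703] [ 1.79997048e+02  6.09147875e-02 -1.57134234e+02] [-0.29789114 -0.37023856  5.06903384] [-0.09058474  0.14516195 -0.03112917] 25.24412351937167
```

View pics/w2.png

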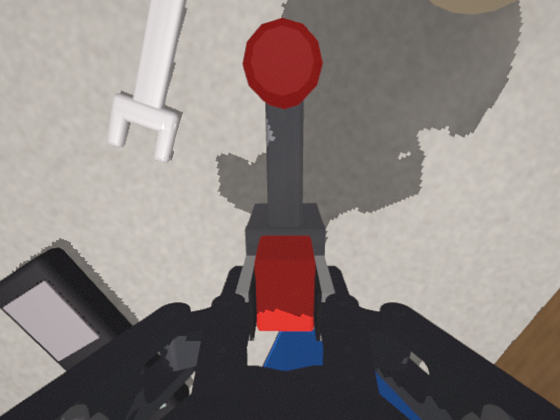

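View 4→5: the boss is held between the pads (opening 25 mm ≈ 26) and the knob is at (283,63). I'll measure where the hub axis sits relative to the TCP from the knob, then lift.

Run:
```python
from h import *
c=load('wrist'); h=cv2.cvtColor(c['color'],cv2.COLOR_RGB2HSV)
m=(((h[...,0]<8)|(h[...,0]>172))&(h[...,1]>150)&(h[...,2]>40)).astype(np.uint8)
ys,xs=np.nonzero(m[:115,220:340]); v=h[:115,220:340,2][ys,xs]
print(np.percentile(v,[5,25,50,75,95]))
# bottom/top split: print row profile at col 283
print([(r,tuple(c['color'][r,283])) for r in range(14,114,4)])
print([(r,tuple(c['color'][r,285])) for r in range(228,336,5)])
for top in [(283,58),(283,63)]:
    k=onz(c,top,100); a=np.radians(-157.1); d=np.array([np.cos(a),np.sin(a)])
    print(k,'hub',k[:2]-90*d, 'dir', np.degrees(np.arctan2(k[1]-276.6,k[0]-572.2)))
```

```text
[128. 132. 147. 148. 149.]
[(14, (np.uint8(112), np.uint8(108), np.uint8(104))), (18, (np.uint8(128), np.uint8(41), np.uint8(40))), (22, (np.uint8(131), np.uint8(28), np.uint8(26))), (26, (np.uint8(145), np.uint8(39), np.uint8(39))), (30, (np.uint8(149), np.uint8(44), np.uint8(44))), (34, (np.uint8(149), np.uint8(43), np.uint8(43))), (38, (np.uint8(148), np.uint8(42), np.uint8(41))), (42, (np.uint8(148), np.uint8(42), np.uint8(42))), (46, (np.uint8(148), np.uint8(42), np.uint8(39))), (50, (np.uint8(149), np.uint8(44), np.uint8(40))), (54, (np.uint8(148), np.uint8(41), np.uint8(38))), (58, (np.uint8(149), np.uint8(43), np.uint8(41))), (62, (np.uint8(149), np.uint8(42), np.uint8(42))), (66, (np.uint8(148), np.uint8(41), np.uint8(44))), (70, (np.uint8(148), np.uint8(43), np.uint8(40))), (74, (np.uint8(147), np.uint8(40), np.uint8(39))), (78, (np.uint8(148), np.uint8(40), np.uint8(39))), (82, (np.uint8(148), np.uint8(38), np.uint8(39))), (86, (np.uint8(147), np.uint8(40), np.uint8(40))), (90, (np.uint8(147), np.uint8(38), np.uint8(35))), (94, (np.uint8(146), np.uint8(41), np.uint8(40))),
[... 842 characters left out ...]
nt8(137), np.uint8(31), np.uint8(30))), (293, (np.uint8(136), np.uint8(32), np.uint8(29))), (298, (np.uint8(137), np.uint8(32), np.uint8(27))), (303, (np.uint8(138), np.uint8(34), np.uint8(32))), (308, (np.uint8(135), np.uint8(34), np.uint8(30))), (313, (np.uint8(231), np.uint8(59), np.uint8(51))), (318, (np.uint8(227), np.uint8(57), np.uint8(45))), (323, (np.uint8(225), np.uint8(56), np.uint8(46))), (328, (np.uint8(225), np.uint8(55), np.uint8(46))), (333, (np.uint8(31), np.uint8(70), np.uint8(126)))]
[486.91681804 239.97763751 100.        ] hub [569.82350454 274.99879303] dir -156.7603137852837
[488.12200399 240.48337033 100.        ] hub [571.02869049 275.50452584] dir -156.75352545916365
```

Request:
jog_arm([
  [[0, 0, 20], 0, 0.15],
  [[0, 0, 40], 0, 0.15],
  [[0, 0, 40], 0, 0.15],
  [[0, 0, 40], 0, 0.15],
  [[0, 0, 40], 0, 0.15],
  [[0, 0, 0], 0, 0.15],
])

```text
time: 3.82
ee_pos: [573.5, 277.0, 236.7]
eef_rot: [-180.0, 0.3, -157.1]
contact_force: [-0.5, 0.2, -4.7]
opening: 25.1
```

Run:
```python
from h import *
c=load('wrist'); b=onz(c,(285,296),80); print('boss top',b)
tcp=np.array([572.2,276.6,55.06]); o=onz(c,(140,170),110-(236.7-55.06))
print('offset of point seen at 140,170 at z110 when tcp z 236.7:',o-tcp)
t=load('top')
h=cv2.cvtColor(t['color'],cv2.COLOR_RGB2HSV)
# white shoulder disc, z=80
x0,y0,x1,y1=285,210,330,245
m=((h[...,1]<60)&(h[...,2]>120)).astype(np.uint8)[y0:y1,x0:x1]
cs,_=cv2.findContours(m,cv2.RETR_EXTERNAL,cv2.CHAIN_APPROX_NONE)
k=max(cs,key=cv2.contourArea); (cx,cy),r=cv2.minEnclosingCircle(k); print(cx+x0,cy+y0,r,onz(t,(cx+x0,cy+y0),80), onz(t,(cx+x0+r,cy+y0),80))
```

```text
boss top [570.91523803 276.07084979  80.        ]
offset of point seen at 140,170 at z110 when tcp z 236.7: [  20.69676853 -128.48428873 -126.7       ]
306.7857151031494 227.6428565979004 11.2962064743042 [525.0256787  -26.83177494  80.        ] [524.72988053 -57.67289737  80.        ]
```

The shaft axis is at about (525, −27), with shoulder radius 30.8 mm (expected 30). I'll move so the wrist camera sees the shaft beside the held crank.

Request:
jog_arm([
  [[-17, -44, 0], 0, 0.15],
  [[-17, -44, 0], 0, 0.15],
  [[-17, -44, 0], 0, 0.15],
  [[-18, -44, 0], 0, 0.15],
  [[0, 0, 0], 0, 0.15],
  [[0, 0, 0], 0, 0.15],
  [[0, 0, 0], 0, 0.15],
])

```text
time: 4.7
ee_pos: [502.9, 101.2, 233.3]
eef_rot: [179.9, -0.1, -157.1]
contact_force: [-0.3, 0.2, -4.1]
opening: 25.4
```

Run:
```python
from h import *
c=shot('wrist','w3.png');s=sense();print(s['ee_pos'],s['eef_rot'],s['contact_force'])
a=cv2.imread('pics/w3.png')
u,v=proj(c,[[525,-27,110]])[0]; print(u,v)
u,v=int(u),int(v); x0=max(0,u-75);y0=max(0,v-70)
print(x0,y0); w=a[y0:y0+140,x0:x0+150]
o=np.zeros((560,800,3),np.uint8); o[:,:600]=cv2.resize(w,(600,560),interpolation=cv2.INTER_CUBIC); o[:150,600:]=cv2.resize(a,(200,150)); cv2.imwrite('pics/w3c.png',o)
```

```text
[502.97147504 101.29082037 233.53083605] [ 1.79957705e+02 -5.41407903e-02 -1.57061675e+02] [ 0.31057972  0.56029782 -3.74053209]
138.01041267643998 172.53490435016653
63 102
```

View pics/w3c.png

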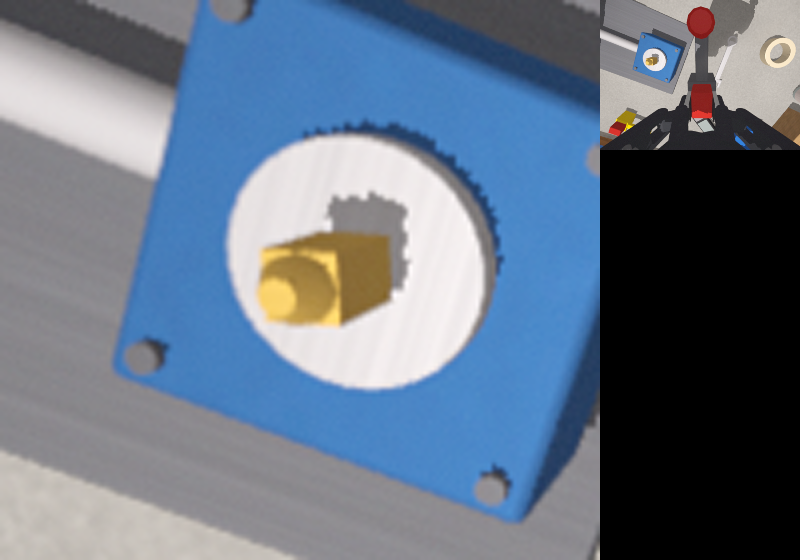

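View 6 shows the brass square's top face with corners at crop ≈ (262,248), (338,250), (341,326), (264,322), the tip at (277,297) and the shoulder ring. I'll convert these.

Run:
```python
from h import *
c=load('wrist'); f=lambda u,v:(63+(u+.5)/4-.5,102+(v+.5)/4-.5)
q=np.array([onz(c,f(*p),110) for p in [(262,248),(338,250),(341,326),(264,322)]])
print('centre',q.mean(0))
for i in range(4):
    d=q[(i+1)%4]-q[i]; print(np.linalg.norm(d),np.degrees(np.arctan2(d[1],d[0]))%90)
d1=q[2]-q[0];d2=q[1]-q[3];print('diag',np.linalg.norm(d1),np.linalg.norm(d2),(np.degrees(np.arctan2(d1[1],d1[0]))-45)%90,(np.degrees(np.arctan2(d2[1],d2[0]))-45)%90)
print('tip',onz(c,f(277,297),121))
h=cv2.cvtColor(c['color'],cv2.COLOR_RGB2HSV)
m=((h[...,1]<40)&(h[...,2]>200)).astype(np.uint8); 
p=np.argwhere(m[130:202,115:192])[:,::-1]+[115,130]
hull=cv2.convexHull(p.astype(np.float32)); P=np.array([onz(c,x,80)[:2] for x in hull[:,0]],np.float32)
print('shoulder',cv2.minEnclosingCircle(P),cv2.fitEllipse(P))
```

```text
centre [525.70166605 -26.86676537 110.        ]
16.136943459334244 21.485781152906924
16.645379244834505 17.58631584368077
16.604751523263392 19.90173969228033
16.226264250453987 15.850151111212625
diag 22.381600207738376 23.98164619980363 18.584875744268054 18.81126288348986
tip [525.88517222 -26.91589455 121.        ]
shoulder ((526.1433715820312, -27.076108932495117), 30.26521110534668) ((526.1697998046875, -27.11461067199707), (60.10056686401367, 60.25706481933594), 69.08673858642578)
```

Everything agrees: axis (525.9, −27.0), square at 18.7° mod 90, shoulder radius 30.2. I'll turn the crank −4.2° to −161.3° and move over the shaft.

Request:
jog_arm([
  [[6, -32, 0], -0.02, 0.15],
  [[6, -32, 0], -0.02, 0.15],
  [[6, -32, 0], -0.02, 0.15],
  [[6.5, -31.5, 0], -0.014, 0.15],
  [[0, 0, -20], 0, 0.15],
  [[0, 0, -20], 0, 0.15],
  [[0, 0, 0], 0, 0.15],
  [[0, 0, 0], 0, 0.15],
])

```text
time: 5.75
ee_pos: [528.1, -26.6, 194.8]
eef_rot: [-180.0, 0.1, -161.3]
contact_force: [0.9, 0.9, -4.7]
opening: 25.0
```

Run:
```python
from h import *
c=shot('wrist','w4.png');s=sense();print(s['ee_pos'],s['eef_rot'],s['contact_force'],s['wrist_torque'],s['joint_pos'])
h=cv2.cvtColor(c['color'],cv2.COLOR_RGB2HSV)
m=(((h[...,0]<8)|(h[...,0]>172))&(h[...,1]>150)&(h[...,2]>138)).astype(np.uint8)[:115,220:340]
p=np.argwhere(m)[:,::-1]+[220,0]; (u,v),r=cv2.minEnclosingCircle(p.astype(np.float32)); print(u,v,r)
```

```text
[528.26999838 -26.70539222 195.1736394 ] [-1.79957465e+02  9.07266112e-02 -1.61318965e+02] [-0.04791269  0.87598895 -3.95164207] [-0.0062259  -0.01533275  0.00963588] [-1.04380547e+01  1.31506434e+01  9.52615952e+01  7.37254979e-03
  7.14878033e+01 -1.19121391e+02]
282.2083435058594 62.92708206176758 44.12831115722656
```

Request:
jog_arm([
  [[-0.5, 0.2, -8], 0, 0.15],
  [[0, 0, -6], 0, 0.15],
  [[0, 0, -5], 0, 0.15],
  [[0, 0, -4], 0, 0.15],
  [[0, 0, -3], 0, 0.15],
  [[0, 0, -2], 0, 0.15],
  [[0, 0, 0], 0, 0.15],
])

```text
time: 6.68
ee_pos: [526.8, -26.8, 166.2]
eef_rot: [180.0, -0.0, -161.4]
contact_force: [0.0, 0.3, -3.3]
opening: 25.2
```

Little contact so far, with the underside at about 111 mm. I'll continue gently.

Request:
jog_arm([
  [[0.3, 0.2, -2], 0, 0.15],
  [[0, 0, -2], 0, 0.15],
  [[0, 0, -2], 0, 0.15],
  [[0, 0, -2], 0, 0.15],
  [[0, 0, 0], 0, 0.15],
])

```text
time: 7.3
ee_pos: [527.0, -26.6, 158.1]
eef_rot: [180.0, -0.0, -161.4]
contact_force: [-0.2, 0.6, -3.8]
opening: 25.0
```

The hub is past the square's top (underside about 103) with no reaction force, so it has entered. I'll go down to the shoulder.

Request:
jog_arm([
  [[0, 0, -4], 0, 0.15],
  [[0, 0, -4], 0, 0.15],
  [[0, 0, -4], 0, 0.15],
  [[0, 0, -4], 0, 0.15],
  [[0, 0, -3], 0, 0.15],
  [[0, 0, -2], 0, 0.15],
  [[0, 0, 0], 0, 0.15],
])

```text
time: 8.18
ee_pos: [527.1, -26.6, 137.2]
eef_rot: [180.0, -0.0, -161.4]
contact_force: [0.9, -0.7, -3.5]
opening: 25.3
```

Request:
jog_arm([
  [[0, 0, -1], 0, 0.15],
  [[0, 0, -1], 0, 0.15],
  [[0, 0, -0.5], 0, 0.15],
  [[0, 0, 0], 0, 0.15],
])

```text
time: 8.68
ee_pos: [527.2, -26.6, 135.1]
eef_rot: [-180.0, 0.0, -161.4]
contact_force: [-0.7, 0.9, -1.6]
opening: 25.3
```

It's touching the shoulder (weight being taken, underside about 80 mm). I'll release, recentre the grip on the axis (about 1.4 mm), regrip, and look at the lift in the scene view.

Request:
jog_arm([
  [[0, 0, 0], 0, 0.6],
  [[0, 0, 0], 0, 0.6],
  [[0, 0, 0], 0, 0.6],
  [[-1.3, -0.4, 0], 0, 0.6],
  [[0, 0, 0], 0, 0.6],
  [[0, 0, 0], 0, 0.15],
  [[0, 0, 0], 0, 0.15],
  [[0, 0, 0], 0, 0.15],
  [[0, 0, 0], 0, 0.15],
], force=40)

```text
time: 9.8
ee_pos: [526.0, -26.9, 135.0]
eef_rot: [180.0, 0.0, -161.4]
contact_force: [0.2, 0.5, 0.9]
opening: 24.9
```

Run:
```python
from h import *
c=shot('scene','s1.png');s=sense();print(s['ee_pos'],s['contact_force'],s['wrist_torque'],s['opening'])
a=cv2.imread('pics/s1.png')[115:245,165:310]; cv2.imwrite('pics/s1c.png',cv2.resize(a,(669,600),interpolation=cv2.INTER_CUBIC))
A=np.array([525.9,-27.0])
print(proj(c,[[525.9+sx*95,-297+sy*75,117] for sx in(-1,1) for sy in (-1,1)]).round(1))
print(proj(c,[[525.9+95,-297+75,z] for z in (87,97,107,117)]).round(1))
```

```text
[525.95015841 -26.90651903 134.95421548] [-0.72129594  1.14807055  1.43448412] [ 0.04881135  0.02435151 -0.02060581] 25.269452586403524
[[242.5 144.5]
 [264.  161.4]
 [199.8 161. ]
 [219.9 179.9]]
[[220.8 186.6]
 [220.5 184.4]
 [220.2 182.1]
 [219.9 179.9]]
```

View pics/s1c.png

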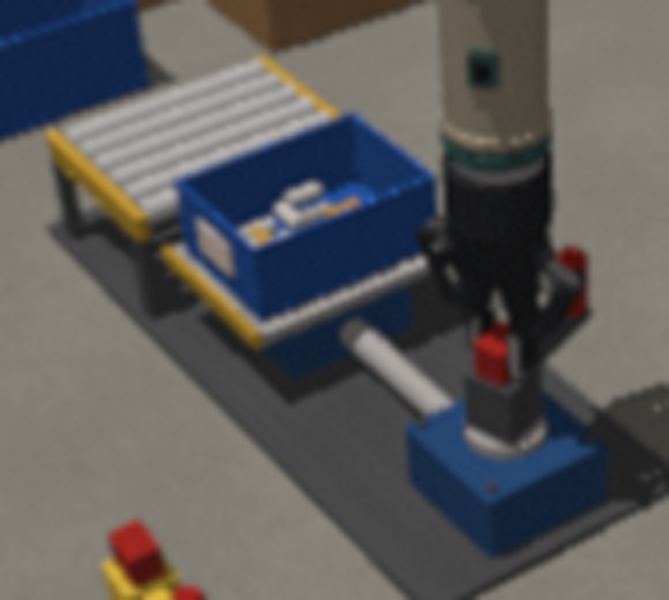

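View 7: the crank hub sits on the shoulder, and the lift plate corner at (261,332) is well below the deck (roughly 25–31 mm). I'll start winding clockwise.

Request:
jog_arm([
  [[0, 0, 0], -0.1, 0.15],
  [[0, 0, 0], -0.18, 0.15],
  [[0, 0, 0], -0.18, 0.15],
  [[0, 0, 0], -0.18, 0.15],
])

```text
time: 10.35
ee_pos: [525.3, -26.2, 135.0]
eef_rot: [179.9, -0.1, 161.7]
contact_force: [-0.3, 2.9, 2.2]
opening: 25.4
```

Run:
```python
from h import *
s=sense();print(s['ee_pos'],s['eef_rot'],s['contact_force'],s['wrist_torque'],s['joint_pos'][[0,5]])
```

```text
[525.34379501 -26.17994403 134.95071981] [ 1.79934024e+02 -7.96361444e-02  1.61661317e+02] [-0.33154756  2.8976344   2.16660743] [0.44757389 0.17095638 0.26517204] [-10.48793718 -82.18741912]
```

Winding is smooth with low forces. I'll continue.

Request:
jog_arm([
  [[0, 0, 0], -0.18, 0.15],
  [[0, 0, 0], -0.18, 0.15],
  [[0, 0, 0], -0.18, 0.15],
  [[0, 0, 0], -0.18, 0.15],
  [[0, 0, 0], -0.18, 0.15],
  [[0, 0, 0], -0.18, 0.15],
  [[0, 0, 0], -0.18, 0.15],
  [[0, 0, 0], -0.18, 0.15],
  [[0, 0, 0], -0.18, 0.15],
  [[0, 0, 0], -0.18, 0.15],
  [[0, 0, 0], -0.18, 0.15],
  [[0, 0, 0], -0.18, 0.15],
  [[0, 0, 0], -0.18, 0.15],
  [[0, 0, 0], -0.18, 0.15],
  [[0, 0, 0], -0.18, 0.15],
  [[0, 0, 0], -0.18, 0.15],
  [[0, 0, 0], -0.18, 0.15],
  [[0, 0, 0], -0.18, 0.15],
  [[0, 0, 0], 0, 0.15],
])

```text
time: 12.72
ee_pos: [527.0, -26.5, 134.9]
eef_rot: [-179.9, -0.1, -23.6]
contact_force: [2.6, 2.3, -0.5]
opening: 25.4
```

Run:
```python
from h import *
s=sense();print(s['ee_pos'],s['eef_rot'],s['contact_force'],s['wrist_torque'],s['joint_pos'][[0,5]])
```

```text
[526.98574067 -26.46083502 134.91726302] [-1.79893060e+02 -9.64998355e-02 -2.35811142e+01] [ 2.60201692  2.33916618 -0.45184173] [ 0.56595607 -0.53295851 -0.05180526] [-10.48968144 103.04991101]
```

Request:
jog_arm([
  [[-0.3, 0, 0], -0.175, 0.15],
  [[-0.3, -0.2, 0], -0.175, 0.15],
  [[-0.3, -0.2, 0], -0.175, 0.15],
  [[0, 0, 0], -0.175, 0.15],
  [[0, 0, 0], 0, 0.15],
  [[0, 0, 0], 0, 1],
  [[0, 0, 0], 0, 1],
  [[0, 0, 0], 0, 1],
  [[0, 0, 0], 0, 1],
])

```text
time: 13.85
ee_pos: [524.7, -27.5, 134.8]
eef_rot: [180.0, 0.0, -63.7]
contact_force: [-0.3, -0.4, 0.1]
opening: 85.2
```

Run:
```python
from h import *
s=sense();print(s['ee_pos'],s['eef_rot'],s['contact_force'],s['wrist_torque'],s['joint_pos'][[0,5]],s['opening'])
```

```text
[524.68456579 -27.54334984 134.80414314] [ 1.79964982e+02  2.56853939e-03 -6.37460251e+01] [-0.33728449 -0.37687042  0.08570827] [-0.0150125   0.00820047  0.0087545 ] [-10.58200358 143.17354401] 85.18148694941532
```

Released at 262°. I'll rotate the open gripper back a half turn, recentring on the axis, and regrip.

Request:
jog_arm([
  [[1.2, 0.5, 0], 0.1848, 1],
  [[0, 0, 0], 0.1848, 1],
  [[0, 0, 0], 0.1848, 1],
  [[0, 0, 0], 0.1848, 1],
  [[0, 0, 0], 0.1848, 1],
  [[0, 0, 0], 0.1848, 1],
  [[0, 0, 0], 0.1848, 1],
  [[0, 0, 0], 0.1848, 1],
  [[0, 0, 0], 0.1848, 1],
  [[0, 0, 0], 0.1848, 1],
  [[0, 0, 0], 0.1848, 1],
  [[0, 0, 0], 0.1848, 1],
  [[0, 0, 0], 0.1848, 1],
  [[0, 0, 0], 0.1848, 1],
  [[0, 0, 0], 0.1848, 1],
  [[0, 0, 0], 0.1848, 1],
  [[0, 0, 0], 0.1848, 1],
  [[0, 0, 0], 0, 1],
  [[0, 0, 0], 0, 0.15],
  [[0, 0, 0], 0, 0.15],
])

```text
time: 16.35
ee_pos: [526.1, -26.9, 134.8]
eef_rot: [180.0, -0.0, 116.1]
contact_force: [0.7, -0.6, -0.4]
opening: 51.1
```

Request:
jog_arm([
  [[0, 0, 0], 0, 0.15],
  [[0, 0, 0], 0, 0.15],
  [[0, 0, 0], 0, 0.15],
  [[0, 0, 0], 0, 0.15],
])

```text
time: 16.85
ee_pos: [526.4, -26.8, 135.0]
eef_rot: [180.0, 0.0, 116.2]
contact_force: [0.7, 0.9, 2.2]
opening: 25.2
```

Run:
```python
from h import *
s=sense();print(s['ee_pos'],s['eef_rot'],s['contact_force'],s['wrist_torque'],s['joint_pos'][[0,5]],s['opening'])
```

```text
[526.41269215 -26.83362456 134.99792542] [1.79960480e+02 8.13016772e-03 1.16210476e+02] [0.69968233 0.85283303 2.16286645] [ 0.18179963 -0.10121939  0.05456678] [-10.49583362 -36.71489947] 25.242388431613556
```

Request:
jog_arm([
  [[0, 0, 0], -0.1848, 0.15],
  [[0, 0, 0], -0.1848, 0.15],
  [[0, 0, 0], -0.1848, 0.15],
  [[0, 0, 0], -0.1848, 0.15],
  [[0, 0, 0], -0.1848, 0.15],
  [[0, 0, 0], -0.1848, 0.15],
  [[0, 0, 0], -0.1848, 0.15],
  [[0, 0, 0], -0.1848, 0.15],
  [[0, 0, 0], -0.1848, 0.15],
  [[0, 0, 0], -0.1848, 0.15],
  [[0, 0, 0], -0.1848, 0.15],
  [[0, 0, 0], -0.1848, 0.15],
  [[0, 0, 0], -0.1848, 0.15],
  [[0, 0, 0], -0.1848, 0.15],
  [[0, 0, 0], -0.1848, 0.15],
  [[0, 0, 0], -0.1848, 0.15],
  [[0, 0, 0], -0.1848, 0.15],
  [[0, 0, 0], 0, 0.15],
])

```text
time: 19.1
ee_pos: [526.0, -25.8, 135.0]
eef_rot: [-180.0, 0.1, -63.7]
contact_force: [-0.8, 5.3, 2.6]
opening: 25.4
```

Request:
jog_arm([
  [[0, 0, 0], 0, 1],
  [[0, 0, 0], 0, 1],
  [[0, 0, 0], 0, 1],
  [[0, 0, 0], 0, 1],
])

```text
time: 19.6
ee_pos: [526.2, -27.2, 134.8]
eef_rot: [180.0, -0.0, -63.8]
contact_force: [-0.7, -0.3, 0.4]
opening: 84.9
```

Run:
```python
from h import *
s=sense();print(s['ee_pos'],s['eef_rot'],s['contact_force'],s['wrist_torque'],s['joint_pos'],s['opening'])
c=shot('wrist','w5.png'); print(ray(c,(280,210)))
print(proj(c,[[526,-297,105],[526,-417,117]]))
```

```text
[526.17769565 -27.15140753 134.76918276] [ 1.79984481e+02 -1.09134866e-02 -6.37680363e+01] [-0.74904115 -0.25969672  0.44681628] [-0.01261458  0.00887149  0.02036388] [-1.05102887e+01  1.59590527e+01  1.00707035e+02 -2.01736074e-02
  6.33398209e+01  1.43266802e+02] 84.87318105673721
(array([558.85351278, -95.95043995, 278.974003  ]), array([-0.11412503,  0.26787113, -0.95681885]))
[[  616.19255863  -375.47113549]
 [ 1210.01113547 -1456.23107582]]
```

Total wound is about 442° (≈18.4 mm). I'll raise the gripper clear and look at lift and deck from close, in two views for triangulation.

Request:
jog_arm([
  [[0, 0, 20], 0, 1],
  [[0, 0, 60], 0, 1],
  [[0, 0, 60], 0, 1],
  [[8, -50, 10], 0, 1],
  [[8, -50, 0], 0, 1],
  [[8, -50, 0], 0, 1],
  [[8, -50, 0], 0, 1],
  [[5, -50, 0], 0, 1],
  [[0, -50, 0], 0, 1],
  [[0, -50, 0], 0, 1],
  [[0, 0, 0], 0, 1],
  [[0, 0, 0], 0, 1],
])

```text
time: 21.15
ee_pos: [563.0, -376.5, 284.4]
eef_rot: [180.0, 0.1, -63.8]
contact_force: [0.5, 0.0, 0.6]
opening: 85.6
```

Run:
```python
from h import *
s=sense();print(s['ee_pos'],s['joint_pos'])
c=shot('wrist','v1.png'); np.savez('v1.npz',**c); print(ray(c,(280,210)))
```

```text
[ 562.95093265 -376.51570213  284.37072373] [-3.96756831e+01  2.37565740e+01  6.67706502e+01  3.42715086e-02
  8.95564316e+01  1.14124859e+02]
(array([ 595.69600946, -445.5911188 ,  428.45876431]), array([-0.11442857,  0.2695455 , -0.95631224]))
```

Request:
jog_arm([
  [[-40, 20, 0], 0, 1],
  [[-40, 20, 0], 0, 1],
  [[-40, 20, 0], 0, 1],
  [[0, 0, 0], 0, 1],
  [[0, 0, 0], 0, 1],
])

```text
time: 21.82
ee_pos: [444.0, -316.3, 285.7]
eef_rot: [-179.9, -0.1, -63.7]
contact_force: [0.2, -0.9, 0.4]
opening: 85.3
```

Run:
```python
from h import *
c=shot('wrist','v2.png'); np.savez('v2.npz',**c); print(ray(c,(280,210)))
a=cv2.imread('pics/v1.png');b=cv2.imread('pics/v2.png')
o=np.hstack([a,b]); cv2.imwrite('pics/v12.png',cv2.resize(o,(800,300),interpolation=cv2.INTER_AREA))
cv2.imwrite('pics/v1b.png',cv2.resize(a,(800,600),interpolation=cv2.INTER_CUBIC))
```

```text
(array([ 476.43026157, -384.92583225,  430.08315014]), array([-0.11226954,  0.26664533, -0.95738059]))
```

View pics/v12.png

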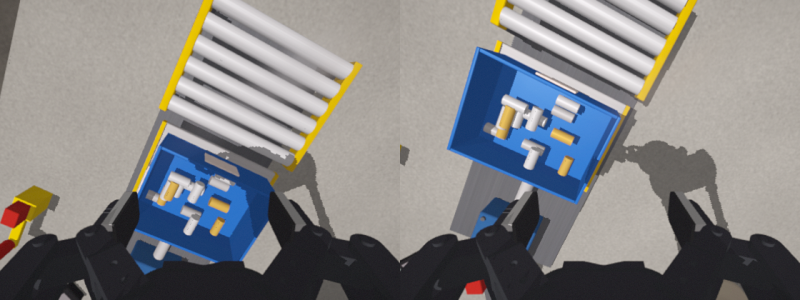

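View 8: both views show the plate's +x/−y corner (v1 ≈ (231,171), v2 ≈ (136,59) full-res) and the rail end beside it. I'll zoom on the four corners.

Run:
```python
from h import *
o=np.zeros((600,800,3),np.uint8)
for i,(f,u,v) in enumerate([('v1',231,160),('v2',135,45),('v1',400,238),('v2',335,140)]):
    a=cv2.imread(f'pics/{f}.png')[v-30:v+30,u-40:u+40]; print(f,u-40,v-30)
    o[(i//2)*300:(i//2)*300+300,(i%2)*400:(i%2)*400+400]=cv2.resize(a,(400,300),interpolation=cv2.INTER_CUBIC)
cv2.imwrite('pics/v12c.png',o)
```

```text
v1 191 130
v2 95 15
v1 360 208
v2 295 110
```

View pics/v12c.png

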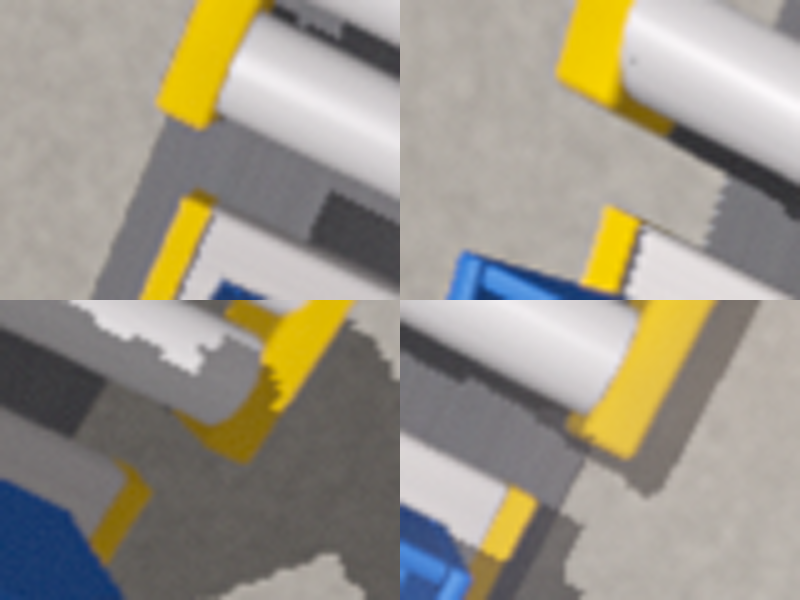

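```bash
cat > tri.py <<'E'
from h import *
def tri(rays):
    A=np.zeros((3,3));b=np.zeros(3)
    for o,d in rays:
        d=d/np.linalg.norm(d);M=np.eye(3)-np.outer(d,d);A+=M;b+=M@o
    p=np.linalg.solve(A,b); return p,[np.linalg.norm((np.eye(3)-np.outer(d,d)/(d@d))@(p-o)) for o,d in rays]
E
python3 - <<'E'
from tri import *
v1=dict(np.load('v1.npz'));v2=dict(np.load('v2.npz'))
g=lambda o,p:(o[0]+(p[0]+.5)/5-.5,o[1]+(p[1]+.5)/5-.5)
A,B,C,D=(191,130),(95,15),(360,208),(295,110)
for n,o1,p1,o2,p2 in [('plate+x outer',A,(182,197),B,(207,206)),('plate+x inner',A,(213,207),B,(240,220)),('rail+x outer',A,(157,103),B,(157,75)),('rail+x inner',A,(205,128),B,(212,105)),
 ('plate-x outer',C,(150,190),D,(137,195)),('plate-x inner',C,(118,162),D,(110,185)),('rail-x outer',C,(247,162),D,(230,160))]:
    p,r=tri([ray(v1,g(o1,p1)),ray(v2,g(o2,p2))]);print(n,p.round(1),np.round(r,1))
E
```

```text
plate+x outer [ 626.  -370.6  106.5] [0.1 0.1]
plate+x inner [ 619.5 -371.4  106.7] [0.2 0.2]
rail+x outer [ 637.2 -387.4  113.7] [0. 0.]
rail+x inner [ 626.6 -387.2  114.4] [0. 0.]
plate-x outer [ 429.2 -372.4  107.9] [0.6 0.6]
plate-x inner [ 433.2 -371.7   95.2] [0. 0.]
rail-x outer [ 416.  -387.5  111.4] [0.3 0.3]
```

Plate top is at 106.6–107.9 mm, against the deck at 117, so about 10 mm remain (start gap about 28.8, within the stated 20–31). I'll return to the boss, turned +270°, gripping its 36 mm faces so one stroke of about 240° does it.

Request:
jog_arm([
  [[11.7, 41.3, 0], 0.18125, 1],
  [[11.7, 41.3, 0], 0.18125, 1],
  [[11.7, 41.3, 0], 0.18125, 1],
  [[11.7, 41.3, 0], 0.18125, 1],
  [[11.7, 41.3, 0], 0.18125, 1],
  [[11.7, 41.3, 0], 0.18125, 1],
  [[11.8, 41.3, 0], 0.18125, 1],
  [[0, 0, 0], 0.18125, 1],
  [[0, 0, 0], 0.18125, 1],
  [[0, 0, 0], 0.18125, 1],
  [[0, 0, 0], 0.18125, 1],
  [[0, 0, 0], 0.18125, 1],
  [[0, 0, 0], 0.18125, 1],
  [[0, 0, 0], 0.18125, 1],
  [[0, 0, 0], 0.18125, 1],
  [[0, 0, 0], 0.18125, 1],
  [[0, 0, 0], 0.18125, 1],
  [[0, 0, 0], 0.18125, 1],
  [[0, 0, 0], 0.18125, 1],
  [[0, 0, 0], 0.18125, 1],
])

```text
time: 24.38
ee_pos: [526.6, -27.5, 284.5]
eef_rot: [180.0, 0.0, 144.3]
contact_force: [0.6, -0.1, 0.4]
opening: 85.5
```

Request:
jog_arm([
  [[0, 0, 0], 0.18125, 1],
  [[0, 0, 0], 0.18125, 1],
  [[0, 0, 0], 0.18125, 1],
  [[0, 0, 0], 0.18125, 1],
  [[0, 0, 0], 0.18125, 1],
  [[0, 0, 0], 0.18125, 1],
  [[0, 0, 0], 0, 1],
  [[0, 0, 0], 0, 1],
])

```text
time: 25.38
ee_pos: [525.8, -27.7, 284.6]
eef_rot: [180.0, -0.0, -153.9]
contact_force: [0.1, 0.5, -0.1]
opening: 85.4
```

Run:
```python
from h import *
s=sense();print(s['ee_pos'],s['eef_rot'],s['joint_pos'])
```

```text
[525.8181812  -27.67821327 284.59494405] [ 1.79987775e+02 -3.74172653e-03 -1.53897069e+02] [-1.05922130e+01  1.01016367e+01  8.63930661e+01  7.61489226e-03
  8.35156025e+01 -1.26696004e+02]
```

Request:
jog_arm([
  [[0, 0.4, -50], 0, 1],
  [[0, 0, -50], 0, 1],
  [[0, 0, -30], 0, 1],
  [[0, 0, -14], 0, 1],
  [[0, 0, -4], 0, 1],
  [[0, 0, 0], 0, 1],
  [[0, 0, 0], 0, 0.25],
  [[0, 0, 0], 0, 0.25],
  [[0, 0, 0], 0, 0.25],
  [[0, 0, 0], 0, 0.25],
  [[0, 0, 0], 0, 0.25],
  [[0, 0, 0], 0, 0.25],
])

```text
time: 26.88
ee_pos: [525.3, -27.1, 137.6]
eef_rot: [180.0, 0.0, -153.8]
contact_force: [-1.7, 2.3, 5.6]
opening: 35.2
```

Run:
```python
from h import *
s=sense();print(s['ee_pos'],s['eef_rot'],s['contact_force'],s['wrist_torque'],s['joint_pos'][5],s['opening'])
```

```text
[525.26238121 -27.12276308 137.55565793] [ 1.79991430e+02  4.63416666e-02 -1.53775130e+02] [-1.68380668  2.27607888  5.55849607] [0.17991402 0.26193193 0.06098609] -126.80436594988116 35.15175214987667
```

Gripped (35 mm). Winding about 240° more.

Request:
jog_arm([
  [[0, 0, 0], -0.18, 0.25],
  [[0, 0, 0], -0.18, 0.25],
  [[0, 0, 0], -0.18, 0.25],
  [[0, 0, 0], -0.18, 0.25],
  [[0, 0, 0], -0.18, 0.25],
  [[0, 0, 0], -0.18, 0.25],
  [[0, 0, 0], -0.18, 0.25],
  [[0, 0, 0], -0.18, 0.25],
  [[0, 0, 0], -0.18, 0.25],
  [[0, 0, 0], -0.18, 0.25],
  [[0, 0, 0], -0.18, 0.25],
  [[0, 0, 0], -0.18, 0.25],
  [[0, 0, 0], -0.18, 0.25],
  [[0, 0, 0], -0.18, 0.25],
  [[0, 0, 0], -0.18, 0.25],
  [[0, 0, 0], -0.18, 0.25],
  [[0, 0, 0], -0.18, 0.25],
  [[0, 0, 0], -0.18, 0.25],
  [[0, 0, 0], -0.18, 0.25],
  [[0, 0, 0], -0.18, 0.25],
])

```text
time: 29.38
ee_pos: [527.3, -26.0, 137.6]
eef_rot: [-179.9, -0.3, -0.4]
contact_force: [2.8, 3.8, 2.0]
opening: 35.3
```

Request:
jog_arm([
  [[0, 0, 0], -0.18, 0.25],
  [[0, 0, 0], -0.18, 0.25],
  [[0, 0, 0], -0.18, 0.25],
  [[0, 0, 0], -0.05, 0.25],
  [[0, 0, 0], 0, 0.25],
  [[0, 0, 0], 0, 0.25],
])

```text
time: 30.12
ee_pos: [527.2, -26.8, 137.5]
eef_rot: [-179.8, -0.2, -33.8]
contact_force: [4.1, 3.4, 3.7]
opening: 35.0
```

Run:
```python
from h import *
s=sense();print(s['ee_pos'],s['eef_rot'],s['contact_force'],s['wrist_torque'],s['joint_pos'][5],s['opening'])
```

```text
[527.2492302  -26.75310362 137.53253318] [-1.79788483e+02 -1.78734901e-01 -3.38337398e+01] [4.0874874  3.35381629 3.68225844] [ 0.9446807  -0.84638848  0.08092728] 113.22720218056757 35.04510470547012
```

Released next, then the same two look positions to verify.

Request:
jog_arm([
  [[0, 0, 0], 0, 1],
  [[0, 0, 0], 0, 1],
  [[0, 0, 0], 0, 1],
  [[0, 0, 0], 0, 1],
  [[0, 0, 20], 0, 1],
  [[0, 0, 60], 0, 1],
  [[0, 0, 60], 0, 1],
  [[8, -50, 10], 0, 1],
  [[8, -50, 0], -0.09, 1],
  [[8, -50, 0], -0.09, 1],
  [[8, -50, 0], -0.09, 1],
  [[5, -50, 0], -0.09, 1],
  [[0, -50, 0], -0.09, 1],
  [[0, -50, 0], -0.07, 1],
  [[0, 0, 0], 0, 1],
  [[0, 0, 0], 0, 1],
])

```text
time: 32.12
ee_pos: [561.9, -377.0, 286.3]
eef_rot: [180.0, 0.1, -63.6]
contact_force: [0.4, 0.7, -0.4]
opening: 85.5
```

Run:
```python
from h import *
c=shot('wrist','v3.png'); np.savez('v3.npz',**c)
print(proj(c,[[626,-371,117],[637,-387,114],[429,-372,117],[416,-387,114]]).round())
```

```text
[[225. 170.]
 [221. 150.]
 [391. 249.]
 [407. 241.]]
```

Request:
jog_arm([
  [[-40, 20, 0], 0, 1],
  [[-40, 20, 0], 0, 1],
  [[-40, 20, 0], 0, 1],
  [[0, 0, 0], 0, 1],
  [[0, 0, 0], 0, 1],
])

```text
time: 32.8
ee_pos: [443.0, -316.8, 287.7]
eef_rot: [-179.9, -0.1, -63.6]
contact_force: [0.0, 0.6, -0.0]
opening: 85.4
```

Run:
```python
from h import *
c=shot('wrist','v4.png'); np.savez('v4.npz',**c)
o=np.zeros((600,800,3),np.uint8); P=[[631,-379,115],[422,-379,115]]
for j,f in enumerate(['v3','v4']):
    d=dict(np.load(f+'.npz'))
    for i in range(2):
        u,v=proj(d,[P[i]])[0].round().astype(int); u=min(max(u,40),520);v=min(max(v,30),390)
        a=cv2.imread(f'pics/{f}.png')[v-30:v+30,u-40:u+40]; print(f,i,u-40,v-30)
        o[i*300:i*300+300,j*400:j*400+400]=cv2.resize(a,(400,300),interpolation=cv2.INTER_CUBIC)
cv2.imwrite('pics/v34c.png',o)
```

```text
v3 0 183 130
v3 1 359 215
v4 0 89 12
v4 1 291 117
```

View pics/v34c.png

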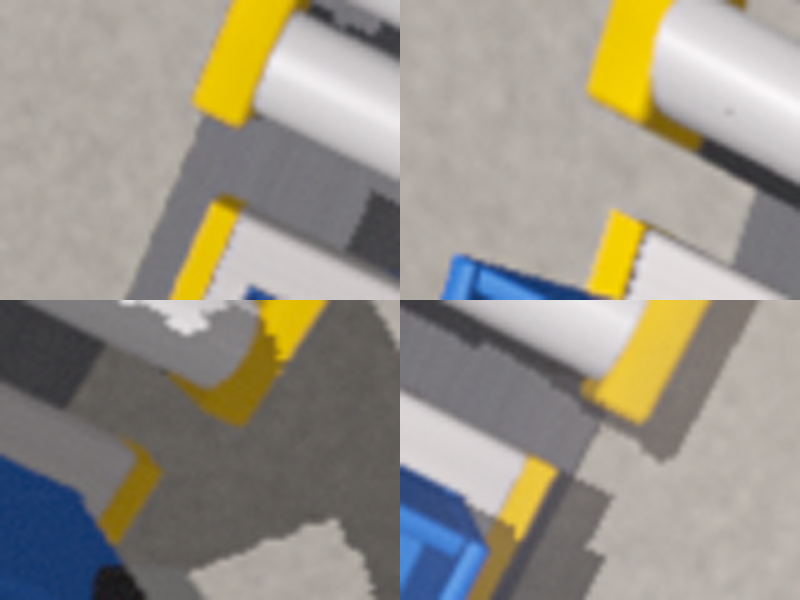

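Run:
```python
from tri import *
v1=dict(np.load('v3.npz'));v2=dict(np.load('v4.npz'))
g=lambda o,p:(o[0]+(p[0]+.5)/5-.5,o[1]+(p[1]+.5)/5-.5)
A,B,C,D=(183,130),(89,12),(359,215),(291,117)
for n,o1,p1,o2,p2 in [('plate+x outer',A,(213,201),B,(213,210)),('plate+x inner',A,(242,211),B,(248,226)),('rail+x outer',A,(193,102),B,(188,93)),('rail+x inner',A,(240,126),B,(245,122)),
 ('plate-x outer',C,(160,170),D,(157,168)),('rail-x outer',C,(243,125),D,(240,123))]:
    p,r=tri([ray(v1,g(o1,p1)),ray(v2,g(o2,p2))]);print(n,p.round(1),np.round(r,1))
# roller 1 profile at x=560: brightness along y on z=117 plane
for d in (v1,v2):
    g_=cv2.cvtColor(d['color'],cv2.COLOR_RGB2GRAY)
    ys=np.arange(-380,-460,-1.0); uv=proj(d,[[560,y,117] for y in ys]).astype(np.float32)
    val=cv2.remap(g_,uv[:,0].reshape(1,-1),uv[:,1].reshape(1,-1),cv2.INTER_LINEAR)[0]
    print(ray(d,(0,0))[0].round(1)); print([int(x) for x in val])
```

```text
plate+x outer [ 625.6 -371.1  116.9] [0.2 0.2]
plate+x inner [ 619.6 -371.4  115.5] [0.3 0.3]
rail+x outer [ 637.3 -387.   113.3] [0. 0.]
rail+x inner [ 626.8 -387.   113.2] [0.2 0.2]
plate-x outer [ 428.4 -371.9  115.8] [0.4 0.4]
rail-x outer [ 417.  -387.7  113.3] [0.5 0.5]
[ 594.8 -446.   430.4]
[75, 76, 76, 77, 77, 75, 75, 81, 106, 122, 124, 127, 153, 177, 190, 197, 202, 207, 211, 214, 217, 222, 225, 224, 220, 215, 211, 206, 203, 199, 193, 184, 169, 137, 99, 86, 87, 85, 90, 131, 164, 183, 193, 198, 203, 206, 211, 214, 219, 224, 227, 224, 219, 215, 210, 206, 202, 199, 192, 179, 157, 132, 125, 113, 86, 80, 104, 148, 172, 185, 192, 197, 203, 207, 211, 215, 219, 224, 227, 224]
[ 475.6 -385.3  432.1]
[118, 120, 120, 118, 119, 113, 90, 63, 62, 69, 103, 151, 177, 192, 199, 203, 210, 213, 221, 227, 237, 248, 251, 241, 230, 223, 217, 212, 208, 203, 194, 167, 101, 64, 62, 63, 62, 82, 140, 165, 180, 193, 199, 203, 208, 213, 220, 230, 238, 245, 249, 239, 225, 221, 215, 211, 206, 201, 187, 119, 66, 62, 63, 64, 83, 128, 151, 167, 182, 193, 198, 125, 0, 0, 0, 0, 0, 0, 0, 0]
```

The plate now triangulates to 115.5–116.9 mm. Adding the wound 10.0 mm to the first measurement gives 117.0, so it is level within about 1 mm. One last look at the crank before handing in.

Run:
```python
from h import *
c=shot('scene','s2.png');t=shot('top','t2.png')
z=lambda f,r,s:cv2.resize(cv2.imread(f)[r[0]:r[1],r[2]:r[3]],s,interpolation=cv2.INTER_CUBIC)
cv2.imwrite('pics/end.png',np.hstack([z('pics/s2.png',(120,270,170,320),(400,400)),z('pics/t2.png',(160,280,270,390),(400,400))]))
h=cv2.cvtColor(c['color'],cv2.COLOR_RGB2HSV);m=(((h[...,0]<6)|(h[...,0]>174))&(h[...,1]>170)&(h[...,2]>60)).astype(np.uint8)
n,l,s,ce=cv2.connectedComponentsWithStats(m)
print([(int(s[i,4]),ce[i].round(1)) for i in range(1,n) if s[i,4]>15]); print('expected boss top',proj(c,[[525.9,-27,160],[525.9,-27,130]]).round(1))
s=sense();print(s['contact_force'],s['time'],np.abs(s['dq']).max())
```

```text
[(70, array([271.9, 172.4])), (84, array([273.5, 190.7])), (82, array([194.2, 234.2])), (68, array([206.2, 248.8]))]
expected boss top [[273.5 187. ]
 [273.7 194.2]]
[ 0.17319139 -0.47539488  0.31434623] 32.95 0.30271827031041937
```

View pics/end.png

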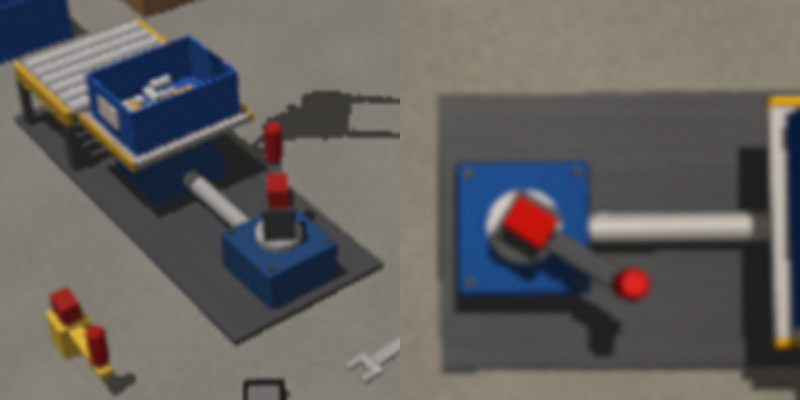

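View 11: the crank is upright on the shoulder, boss centroid (273.5,190.7) against the expected (273.6,190.6), with the plate level with the deck. Handing in.

```bash
python3 -c "
from plant import hand_in
print(hand_in())"
```

```text
the job is handed in; nothing more can be done
None
```

I fitted the dark steel crank on the square shaft end and pushed it home. I then wound it about 682° clockwise in three grips on the boss, released it, and handed in at about 33 s. `hand_in()` gives no verdict, so this rests on my own checks.

- **Seating:** the hub went over the square with no reaction force and came to rest on the shoulder. Readings stayed at a few newtons throughout. In the last scene view the boss centroid was (273.5, 190.7), against (273.6, 190.6) expected for a seated, upright crank.
- **Level:** the lift plate triangulated to 115.5–116.9 mm, against 117 mm for the deck. The earlier measurement plus the wound angle gives about 117.0 mm.
- **Bystanders:** nothing but the crank was deliberately touched, and contact forces stayed low. I did not re-measure the bystanders' positions at the end.
- **Disagreements:** the triangulated rise over the last stroke was about 9 mm, against 10 mm from the angle. My attempt to read the roller height from its outline was inconclusive, so the deck height is the given 117 mm.

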